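Ready the analyser for a sample

TASK

Ready the analyser for a sample, using only the fingertips and only light pressure: tap the red cap on top of the clear flow cell to shake its bubbles loose, then push the grey calibrate key in, then push the blue sample key in (both keys stay in by themselves). Do not lift, shift or tip the cell, and leave the white and yellow keys and everything else on the bench as they are.

Things in the scene. Friction and masses are not known exactly. Their poses are not given: they have to be found in the camera images.
- cap_top (a point): Top centre of the round red cap (28 mm across) in the middle of the clear flow cell, 86 mm above the work surface; the cap is pressed straight down.
- cap (a joint): How far the red cap is pressed down, in m: 0 (up) to 0.008. It is sprung, about 1.5 N to start and 5 N fully down, and comes up again by itself; 3 mm or more counts as a tap.
- cell: The flow cell: a clear block on a white foot, 70 x 60 mm, 52 mm tall (block top), two steel thumbscrews in its lid and the red cap standing 22 mm above the lid; 0.35 to 0.6 kg, standing loose on a black seat plate (100 x 160 x 12 mm). Origin under its centre, z up.
- console: The key console: an off-white box with a black top, 130 (x) x 300 (y) mm, 45 mm tall, fixed; a blank display lies along its +x side. Four keys stand in a row along its y axis, 70 mm apart, in any order of colours. Origin under its centre, z up.
- grey_mod: Dark square collar (46 x 46 x 6 mm) that carries the grey key, fixed on the console; origin under its centre.
- blue_mod: Dark square collar (46 x 46 x 6 mm) that carries the blue key, fixed on the console; origin under its centre.
- key_grey_top (a point): Top centre of the square grey push key (32 x 32 mm), the calibrate key. It moves with the key; 14 mm above its collar, 65 mm above the work surface, when the key is out.
- key_grey (a joint): How far the grey key is pushed in (straight down), in m: 0 out, 0.010 fully in. About 2.5 N moves it and it stays where it is left; 7 mm or more counts as in.
- key_blue_top (a point): Top centre of the square blue push key (32 x 32 mm), the sample key. It moves with the key; 14 mm above its collar, 65 mm above the work surface, when the key is out.
- key_blue (a joint): How far the blue key is pushed in (straight down), in m: 0 out, 0.010 fully in. About 2.5 N moves it and it stays where it is left; 7 mm or more counts as in.
- key_white_top (a point): Top centre of the square white push key (32 x 32 mm): leave alone. It moves with the key; 14 mm above its collar, 65 mm above the work surface, when the key is out.
- key_white (a joint): How far the white key is pushed in (straight down), in m: 0 out, 0.010 fully in. About 2.5 N moves it and it stays where it is left; it may start anywhere from 0 to 6 mm.
- key_yellow_top (a point): Top centre of the square yellow push key (32 x 32 mm): leave alone. It moves with the key; 14 mm above its collar, 65 mm above the work surface, when the key is out.
- key_yellow (a joint): How far the yellow key is pushed in (straight down), in m: 0 out, 0.010 fully in. About 2.5 N moves it and it stays where it is left; it may start anywhere from 0 to 6 mm.
- vial_a: Loose clear sample vial with a white cap, 23 mm across, 52 mm tall; origin under its centre. Leave alone.
- vial_b: Loose clear sample vial with a green cap, 23 mm across, 52 mm tall; origin under its centre. Leave alone.
- thumbscrew: Loose steel thumbscrew standing on its head, 22 mm across, 26 mm tall, on the seat beside the cell; origin under its centre. Leave alone.
- reagent: Loose amber reagent bottle, 50 mm across, 120 mm tall; origin under its centre. Leave alone.
- cup: Loose white open cup, 64 mm across, 60 mm tall; origin under its centre. Leave alone.
- wheel: Loose white pump wheel lying flat, 80 mm across, 32 mm tall with its hub; origin under its centre. Leave alone.

How it is judged:
By the outcome, as a careful person would: the job done as asked, in the order asked, and still so for the second after the job is handed in, with the robot touching nothing.
It also fails if it takes over 48 s, if anything falls off the work surface, if the arm or the gripper's body presses on something with over 40 N, if the wrist force passes 120 N, or if a joint passes its speed limit or range.

ROBOT

A 7-joint arm with a two-finger parallel gripper is mounted at the origin on the work surface. World frame = base frame: x ahead of the robot, y to its left, z up, the work surface at z = 0. Lengths are in mm, angles in degrees, forces in N, time in s.
With the tool pointing down it reaches from about 425 to 825 mm from the base axis. Payload 3.6 kg.
Tool frame: the origin (TCP) lies at the very end of the fingers, on their centre line; the grasp point (between the pads) lies 19 mm behind it; z points along the fingers, y is the direction in which the jaws open and shut (so a half turn about z gives the same grasp; the last joint's range is limited). The gripper opens to 93 mm and grips with 3 to 60 N. Pads are 15 mm wide; open, the fingers measure 128 mm over their backs; the gripper's body (75 mm by 188 mm) begins 65 mm behind the grasp point.
Start: joints at [-65.231, 35.231, -0.722, 81.555, 0.464, 63.22, -2.315], TCP at [287.831, 582.765, 218.64] pointing down, gripper open.
Joint ranges: [-178.69, 178.69], [-17.37, 117.87], [-77.05, 75.6], [15.02, 138.74], [-78.02, 258.01], [0.78, 113.62], [-162.83, 162.83]. Speed limits (degrees/s): [159.86, 159.86, 180, 180, 180, 180, 180].

INTERFACE

Orientations are given as a 3x3 rotation matrix whose columns are the frame's x, y, z axes.
In Python, from rig import r, ik, viewer, order gives the robot as it stands. The module is installed in compiled form; this text tells all that it offers. Calls block until the motion is done:
- r.move_to(position, orientation): joint-space move of the TCP to a pose.
- r.move_straight(position, frame=None, velocity=150, stop_force=None): straight line of the TCP; frame=None keeps the orientation; velocity is the mean speed in mm/s. With stop_force (N) it stops when the force on the tool has changed by that much, and returns True; else False.
- r.movej(angles): joint-space move.
- r.grip(opening, grip_force=None): opening from 0.0 (shut) to 1.0 (fully open); grip_force is the grip in N (None keeps the last); returns when the fingers have stopped.
- r.wait(seconds).
- ik(position, orientation): joint angles nearest the present ones, or None.
- viewer.snapshot(name): name is "side" or "top" or "wrist"; returns a dict with "frame" (480x640x3 uint8, red, green, blue), "vfov" (degrees; the focal length in pixels is half the picture's height over the tangent of half this angle, whatever the lens; pixels are square), "cx", "cy" (the principal point, pixels), "eye" and "rotation" of the camera in the world. Camera axes: x right, y down, z forward; pixel columns grow to the right and rows downward; lengths in mm; the calibration is good to about 2 mm. A picture is of the moment at which its call begins. There is no depth.
A pose or a line that the arm cannot do raises r.IKError and nothing moves.
- order.job_done(): hands the job in, once; it reports no verdict.
Readings, each from a call of its own:
- r.current_time_s(): time.
- r.current_joints(): joint angles.
- r.current_joint_vel(): joint speeds.
- r.current_effort(): joint torques, N m.
- r.current_eef_pos(): TCP position.
- r.current_ee_rot(): TCP orientation.
- r.current_wrist_force(): force on the tool from outside, world axes, zero at the start.
- r.current_wrist_torque(): the same for the moment, N m.
- r.current_grip_width(): opening from 0.0 (shut) to 1.0 (fully open).
Only numpy, scipy, OpenCV 4.12 (cv2) and the standard library are available. Lean on these libraries where they do the work, as an engineer would, in place of code of your own. Each camera call takes 0.05 s, during which the arm holds its last target.

## Working session

There is one attempt and no reset: what is moved stays moved. The work goes in short steps, each a Python script; the robot and the scene stay as the last script left them, time stands still between calls to the robot, and variables do not carry over. Pictures are saved under pics/ and viewed, and the job is handed in when it is done.

```bash
mkdir -p pics; ls
python3 - <<'E'
from rig import r,viewer
import cv2
for n in("side","top","wrist"):
    s=viewer.snapshot(n); cv2.imwrite(f"pics/{n}0.png",s["frame"][:,:,::-1]); print(n,s["vfov"],s["cx"],s["cy"],s["eye"],s["rotation"])
print(r.current_time_s(),r.current_eef_pos(),r.current_ee_rot(),r.current_wrist_force())
E
```

```text
pics
side 52.15325948127366 323.24364255082173 245.64552606276072 [ 448.73753414 -730.20639851  876.11264227] [[ 0.9795241  -0.13609429  0.14836064]
 [-0.20056313 -0.72376276  0.66025896]
 [ 0.01752043 -0.67649524 -0.73623857]]
top 43.88892856382715 325.3398722287843 241.89321916346555 [ 465.6730888    10.16226763 1256.51458364] [[-0.00881764 -0.99341696  0.11421465]
 [-0.99977216  0.0065379  -0.02031933]
 [ 0.01943884 -0.1143678  -0.99324828]]
wrist 63.781602755364425 316.8024408454652 238.75566574298918 [218.78423899 616.68705218 383.52022135] [[ 0.44319734  0.86129332  0.24849532]
 [ 0.89642138 -0.42514837 -0.12521011]
 [-0.00219525  0.27824931 -0.96050638]]
0.15 [287.58288952 582.26243239 217.77007877] [[-8.96615213e-01  4.42809673e-01 -8.67539645e-04]
 [ 4.42810523e-01  8.96613503e-01 -1.75119535e-03]
 [ 2.40151957e-06 -1.95430408e-03 -9.99998090e-01]] [ 0.34589126  0.54873266 -1.02418028]
```

View pics/side0.png

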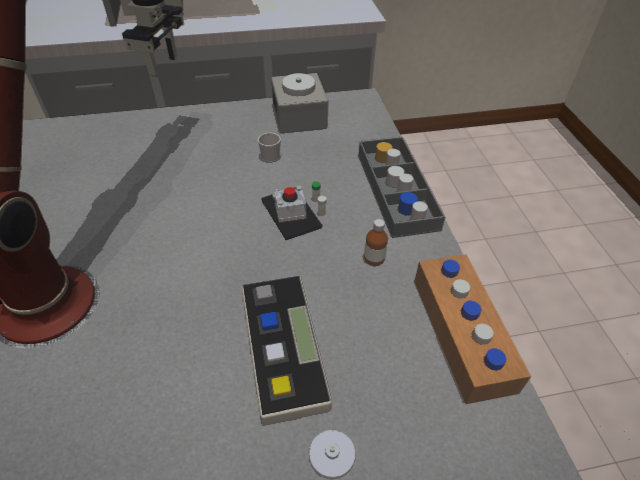

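View pics/top0.png

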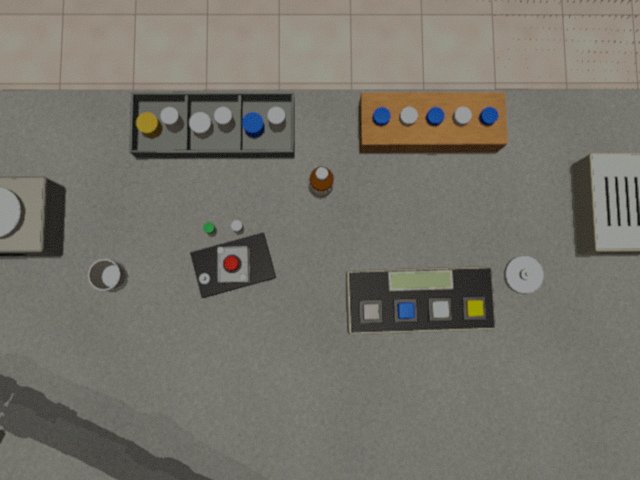

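View pics/wrist0.png

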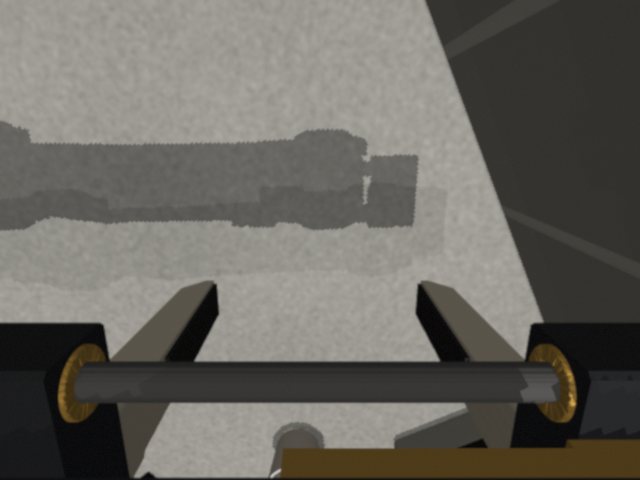

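```bash
cat > h.py <<'E'
import numpy as np,cv2
from rig import r,viewer,ik
def ray(s,u,v):
    f=240/np.tan(np.radians(s["vfov"])/2)
    d=np.array(s["rotation"])@np.array([(u-s["cx"])/f,(v-s["cy"])/f,1.0]); return np.array(s["eye"]),d
def atz(s,u,v,z):
    e,d=ray(s,u,v); return e+d*(z-e[2])/d[2]
def mid(s1,p1,s2,p2):
    a,d=ray(s1,*p1);b,e=ray(s2,*p2); d/=np.linalg.norm(d);e/=np.linalg.norm(e)
    t=np.linalg.lstsq(np.c_[d,-e],b-a,rcond=None)[0]; p=a+d*t[0];q=b+e*t[1]
    return (p+q)/2,np.linalg.norm(p-q)
E
python3 - <<'E'
import cv2
from rig import viewer
for n,(x0,y0,w,h) in {"top":(340,260,160,80),"side":(236,270,100,150)}.items():
    s=viewer.snapshot(n)["frame"][:,:,::-1]
    k=5 if n=="top" else 4
    cv2.imwrite(f"pics/{n}_con.png",cv2.resize(s[y0:y0+h,x0:x0+w],None,fx=k,fy=k,interpolation=cv2.INTER_CUBIC))
    (x0,y0)=(185,210) if n=="top" else (255,165)
    cv2.imwrite(f"pics/{n}_cell.png",cv2.resize(s[y0:y0+90,x0:x0+100],None,fx=6,fy=6,interpolation=cv2.INTER_CUBIC))
E
```

```text
(no output)
```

View pics/top_con.png

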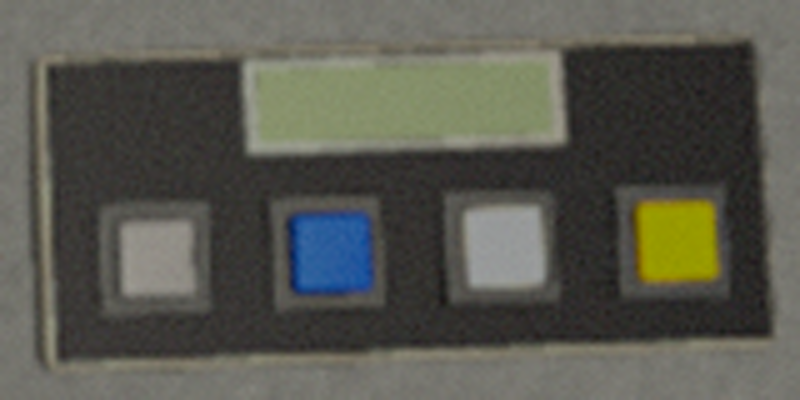

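View pics/side_con.png

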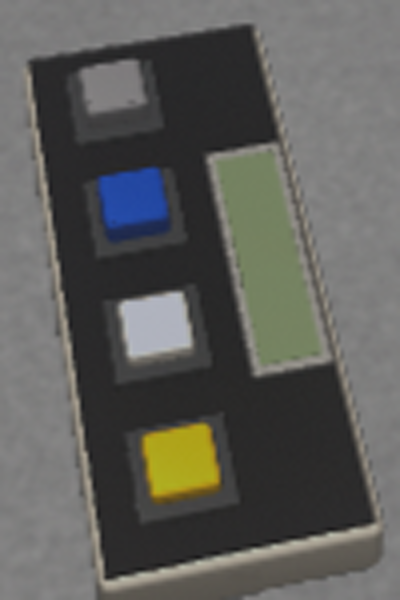

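View pics/top_cell.png

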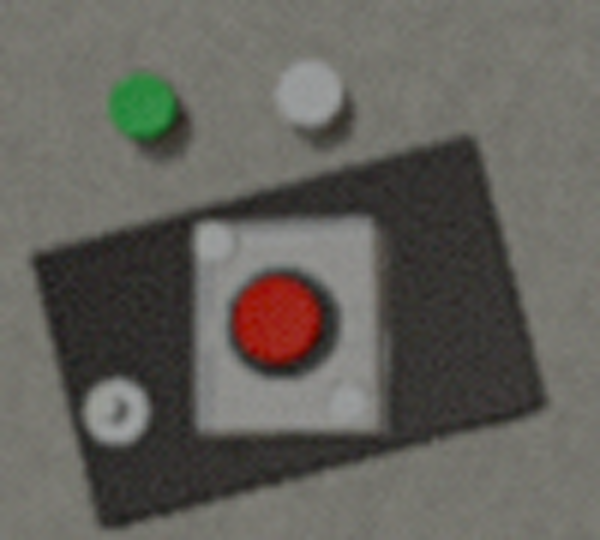

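View pics/side_cell.png

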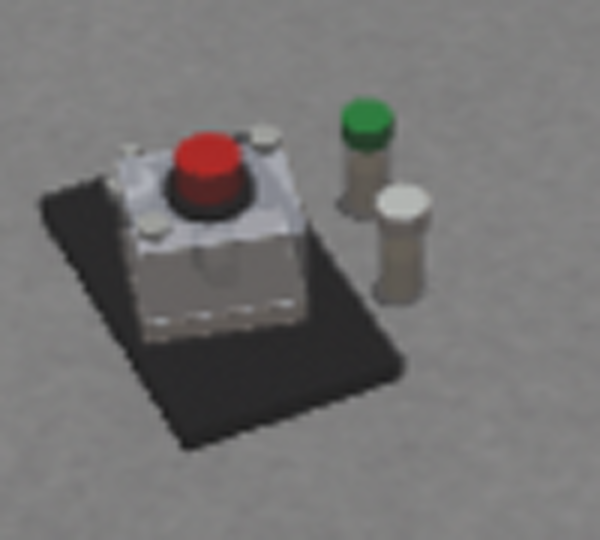

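The keys run grey, blue, white, yellow from +y to −y. In the top view, grey is near (371,311), blue (406,310) and the red cap (231,263). The side view shows the same order.

Run:
```python
from h import *
T=viewer.snapshot("top");S=viewer.snapshot("side")
def m(x,y,x0,y0,k): return (x0+(x+.5)/k-.5,y0+(y+.5)/k-.5)
P={"grey":((157,258),(112,85),65),"blue":((333,252),(133,199),65),"white":((506,247),(154,324),65),"yellow":((678,241),(180,458),65)}
for n,(a,b,z) in P.items():
    pa=m(*a,340,260,5);pb=m(*b,236,270,4)
    print(n,atz(T,*pa,z).round(1),atz(S,*pb,z).round(1),[v.round(1) for v in mid(T,pa,S,pb)])
pa=m(277,319,185,210,6);pb=m(208,156,255,165,6)
print("cap",atz(T,*pa,86).round(1),atz(S,*pb,86).round(1),[v.round(1) for v in mid(T,pa,S,pb)])
for x,y in [(142,105),(312,94)]: print("vial",atz(T,*m(x,y,185,210,6),52).round(1))
print("screw",atz(T,*m(116,411,185,210,6),38).round(1))
print("bottle",atz(T,321,173,120).round(1))
for x,y in [(205,243-0),(347,400)]: print("lidscrew",atz(T,*m(x,y,185,210,6),70).round(1))
print(r.current_joint_vel())
```

```text
grey [ 463.3 -103.9   65. ] [ 465.7 -104.3   65. ] [array([ 464.5, -104. ,   64.6]), np.float64(2.4)]
blue [ 465.  -174.2   65. ] [ 467.4 -176.2   65. ] [array([ 466.2, -174.6,   62.7]), np.float64(2.4)]
white [ 466.4 -243.5   65. ] [ 468.1 -247.5   65. ] [array([ 467.3, -244.5,   60.1]), np.float64(1.9)]
yellow [ 468.2 -312.5   65. ] [ 470.4 -316.9   65. ] [array([ 469.4, -314.1,   59.6]), np.float64(2.4)]
cap [560.3 172.4  86. ] [563.1 172.1  86. ] [array([561.7, 172.4,  85.7]), np.float64(2.8)]
vial [636.1 223.4  52. ]
vial [639.5 166.   52. ]
screw [533.2 233.3  38. ]
bottle [731.4  -5.8 120. ]
lidscrew [587.1 198.7  70. ]
lidscrew [534.5 151.3  70. ]
[-0.02441315 -0.06525544  0.08133625 -0.12261213 -0.11420096  0.04131161
  0.0735967 ]
```

```bash
cat >> h.py <<'E'
R0=np.array([[-1,0,0],[0,1,0],[0,0,-1.]])
E
python3 - <<'E'
from h import *
r.grip(0.0,10); print(r.current_time_s(),r.current_grip_width())
r.move_to([561.5,172.4,130],R0)
r.wait(0.3)
print(r.current_time_s(),r.current_eef_pos(),r.current_wrist_force(),r.current_ee_rot().round(3))
for n in("side","wrist"):
    s=viewer.snapshot(n); f=s["frame"][:,:,::-1]
    if n=="side": f=cv2.resize(f[120:260,200:380],None,fx=4,fy=4)
    cv2.imwrite(f"pics/{n}1.png",f)
E
```

```text
1.8 0.005574078073759258
3.9167 [561.36952399 173.0231577  130.0313428 ] [-0.25375009  0.96510235 -0.82663699] [[-1.    -0.001  0.   ]
 [-0.001  1.     0.   ]
 [-0.     0.    -1.   ]]
```

View pics/side1.png

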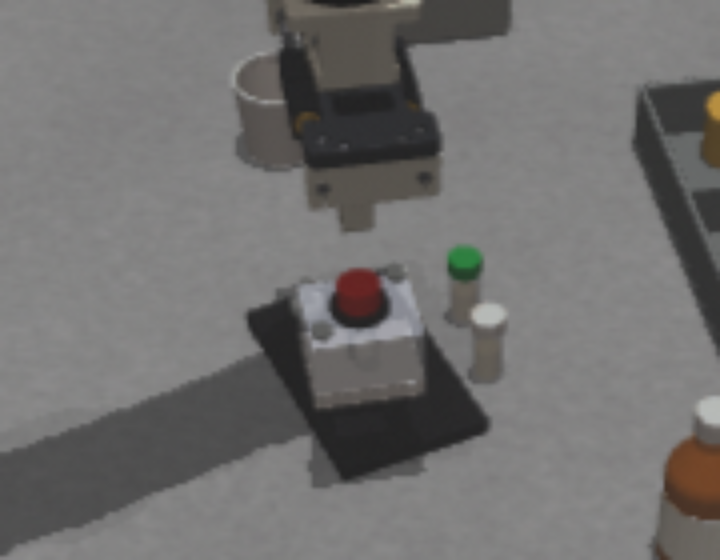

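View pics/wrist1.png

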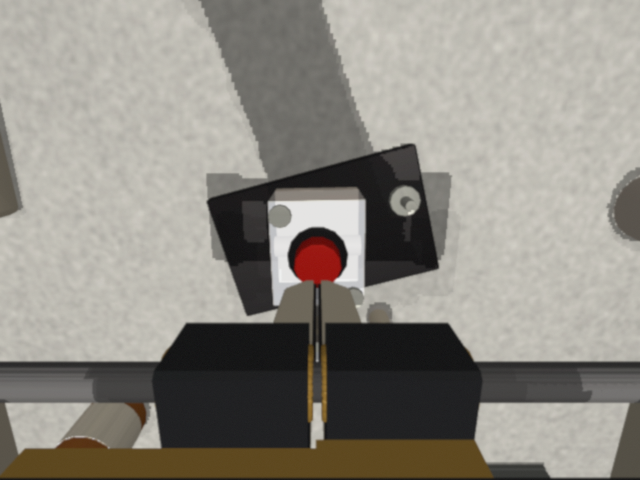

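The shut fingertips sit directly over the red cap: the finger line is at column 317 and the cap at 318 in the wrist view. I'm starting the tap, guarded by stop_force.

Run:
```python
from h import *
p=lambda t:print(t,round(r.current_time_s(),2),r.current_eef_pos().round(2),np.round(r.current_wrist_force(),2))
r.move_straight([561.5,172.4,91],velocity=60); r.wait(.2); p("above")
for z in(85,83,81):
    print(r.move_straight([561.5,172.4,z],velocity=20,stop_force=6)); p(z)
r.wait(.1);p("held")
s=viewer.snapshot("side")["frame"][:,:,::-1]
cv2.imwrite("pics/side2.png",cv2.resize(s[120:260,200:380],None,fx=4,fy=4))
```

```text
above 5.02 [561.82 172.49  91.48] [0.29 0.96 0.08]
False
85 5.47 [561.82 172.5   85.19] [0.93 0.23 1.56]
False
83 5.72 [561.81 172.48  83.16] [ 0.68 -0.21  1.92]
False
81 5.97 [561.8  172.52  81.13] [-0.43 -0.12  3.2 ]
held 6.07 [561.84 172.48  81.21] [-0.85  0.15  3.8 ]
```

View pics/side2.png

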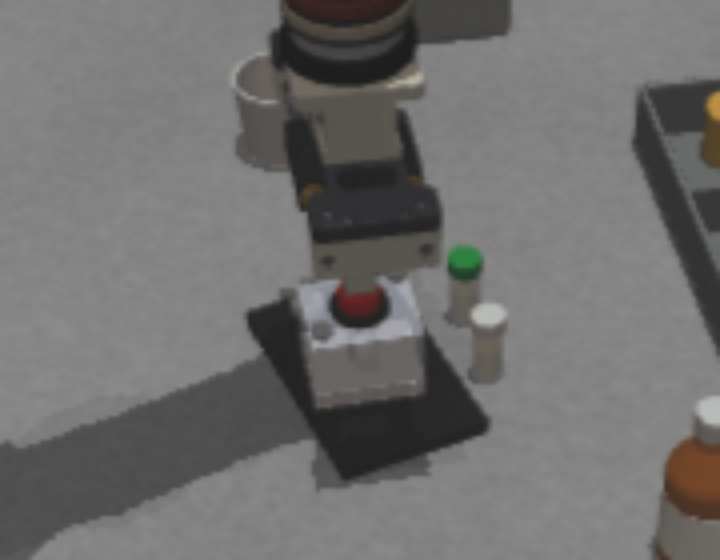

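The cap is visibly down: about 5 mm by position, and about 3.7 N matches the spring. I'll go 1 mm further for margin, release, and move over the grey key.

Run:
```python
from h import *
p=lambda t:print(t,round(r.current_time_s(),2),r.current_eef_pos().round(2),np.round(r.current_wrist_force(),2))
print(r.move_straight([561.5,172.4,80],velocity=20,stop_force=6)); p("tap")
r.move_straight([561.5,172.4,140],velocity=80)
s=viewer.snapshot("side")["frame"][:,:,::-1]
cv2.imwrite("pics/side3.png",cv2.resize(s[120:260,200:380],None,fx=4,fy=4))
r.move_to([464.5,-104,120],R0); r.wait(.2); p("grey")
s=viewer.snapshot("wrist")["frame"][:,:,::-1]; cv2.imwrite("pics/wrist3.png",s)
```

```text
False
tap 6.37 [561.83 172.51  80.13] [1.02 0.65 3.79]
grey 8.64 [ 465.34 -102.56  120.02] [-0.48  0.38 -0.26]
```

View pics/side3.png

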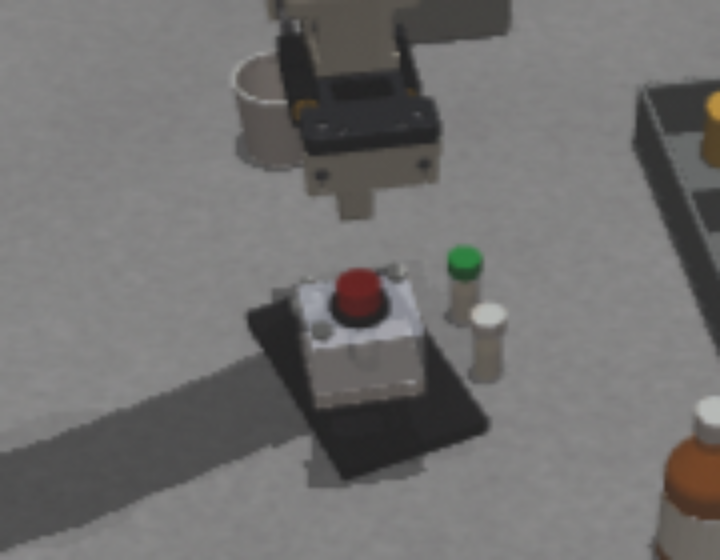

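View pics/wrist3.png

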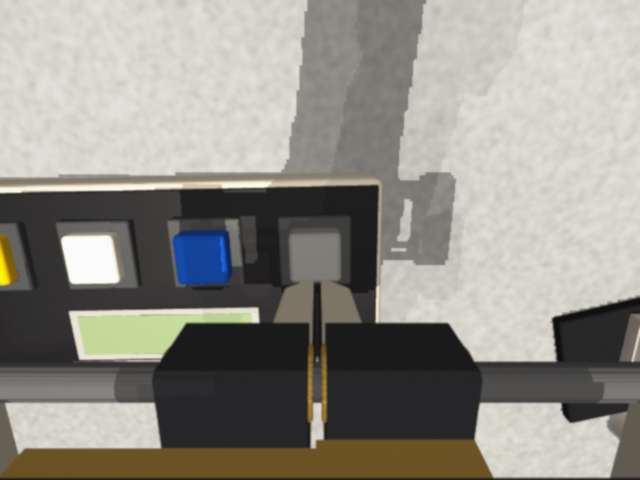

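The cap is back up at (358,290) and the cell hasn't moved. The grey key is centred under the fingers (column 316), so I'm pushing it now.

```bash
cat >> h.py <<'E'
p=lambda t:print(t,round(r.current_time_s(),2),r.current_eef_pos().round(2),np.round(r.current_wrist_force(),2))
def push(x,y):
    r.move_straight([x,y,72],velocity=70); r.wait(.2); p("above")
    for z in(66,63,60,56.):
        b=r.move_straight([x,y,z],velocity=20,stop_force=7); p((z,b))
        if b: break
    s=viewer.snapshot("side")["frame"][:,:,::-1]
    r.move_straight([x,y,120],velocity=80)
    return s
E
python3 - <<'E'
from h import *
push(464.5,-104)
r.move_to([466.2,-174.8,120],R0); r.wait(.2); p("blue")
for n in("wrist","side"):
    s=viewer.snapshot(n)["frame"][:,:,::-1]
    if n=="side": s=cv2.resize(s[250:430,220:350],None,fx=3.3,fy=3.3)
    cv2.imwrite(f"pics/{n}4.png",s)
E
```

```text
above 9.72 [ 464.81 -104.06   72.42] [-1.22 -0.62 -0.22]
(66, False) 10.18 [ 464.36 -103.99   65.8 ] [-0.11 -0.34 -0.13]
(63, False) 10.47 [ 464.47 -103.99   62.89] [0.16 0.4  0.31]
(60, False) 10.78 [ 464.44 -103.98   59.8 ] [-0.37 -0.16  0.22]
(56.0, False) 11.12 [ 464.43 -104.01   55.76] [ 0.18  0.28 -0.23]
blue 12.71 [ 466.19 -173.17  119.71] [0.45 0.45 0.11]
```

View pics/side4.png

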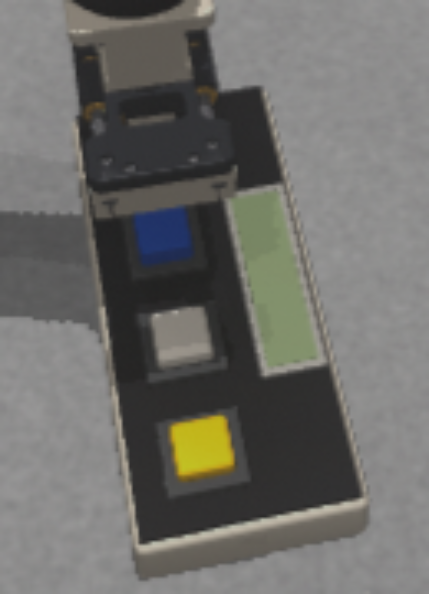

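View pics/wrist4.png

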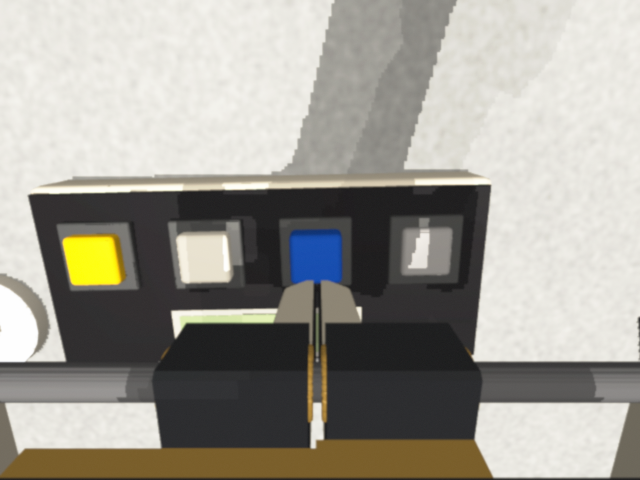

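No force showed on the grey key, so I need to check whether it actually moved before I continue.

Run:
```python
from h import *
s=viewer.snapshot("wrist"); f=s["frame"][:,:,::-1]
F=240/np.tan(np.radians(s["vfov"])/2); Rm=np.array(s["rotation"]);e=np.array(s["eye"])
def pr(P):
    c=Rm.T@(np.array(P)-e); return [F*c[0]/c[2]+s["cx"],F*c[1]/c[2]+s["cy"]]
k=5;x0,y0=380,200
im=cv2.resize(f[y0:y0+100,x0:x0+130],None,fx=k,fy=k,interpolation=cv2.INTER_CUBIC)
im2=im.copy()
th=np.radians(1.4); A=np.array([[np.cos(th),-np.sin(th)],[np.sin(th),np.cos(th)]])
for z,h,c in((51,23,(0,255,255)),(65,16,(0,0,255)),(55,16,(0,255,0))):
    q=[pr([*(np.array([464.5,-104])+A@np.array(d)*h),z]) for d in((-1,-1),(1,-1),(1,1),(-1,1))]
    q=((np.array(q)-[x0,y0]+.5)*k-.5).astype(int); cv2.polylines(im2,[q],True,c,1)
cv2.imwrite("pics/w5.png",np.vstack([im,im2])[:, :][:1000] if 0 else cv2.resize(np.hstack([im,im2]),(800,308)))
```

```text
(no output)
```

View pics/w5.png

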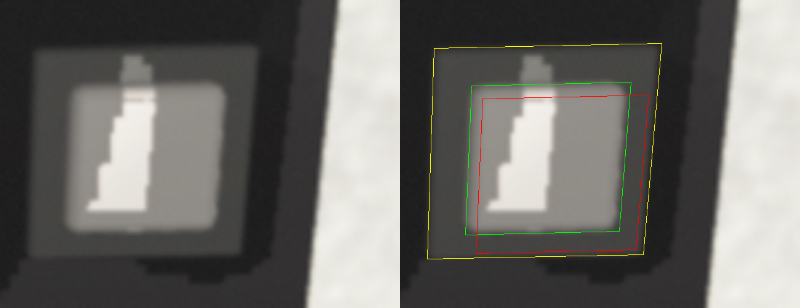

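The grey key's top fits the z = 55 outline (green) and not the z = 65 one (red), with the collar outline also matching. It's in by about 9 mm. Next is the blue key, which is centred at column 316 in the wrist view.

Run:
```python
from h import *
push(466.2,-174.6)
r.move_to([480,60,240],R0); r.wait(.3); p("clear")
for n in("top","side"):
    s=viewer.snapshot(n); f=s["frame"][:,:,::-1]; cv2.imwrite(f"pics/{n}6f.png",f)
    if n=="side": f=cv2.resize(f[270:420,236:336],None,fx=4,fy=4,interpolation=cv2.INTER_CUBIC)
    else: f=cv2.resize(f[260:340,340:500],None,fx=5,fy=5,interpolation=cv2.INTER_CUBIC)
    if n=="side":
        F=240/np.tan(np.radians(s["vfov"])/2); Rm=np.array(s["rotation"]);e=np.array(s["eye"])
        g=f.copy(); th=np.radians(1.4); A=np.array([[np.cos(th),-np.sin(th)],[np.sin(th),np.cos(th)]])
        for c0 in([464.5,-104],[466.2,-174.5]):
          for z,h,c in((51,23,(0,255,255)),(65,16,(0,0,255)),(55,16,(0,255,0))):
            q=[]
            for d in((-1,-1),(1,-1),(1,1),(-1,1)):
                c3=Rm.T@(np.array([*(np.array(c0)+A@np.array(d)*h),z])-e); q.append([F*c3[0]/c3[2]+s["cx"],F*c3[1]/c3[2]+s["cy"]])
            cv2.polylines(g,[((np.array(q)-[236,270]+.5)*4-.5).astype(int)],True,c,1)
        f=np.hstack([f,g])
    cv2.imwrite(f"pics/{n}6.png",f)
```

```text
above 13.89 [ 466.53 -174.7    72.45] [ 0.46 -0.67  0.75]
(66, False) 14.34 [ 466.11 -174.54   65.83] [0.12 0.05 0.78]
(63, False) 14.64 [ 466.19 -174.58   62.89] [-0.16  0.66  0.57]
(60, False) 14.94 [ 466.13 -174.6    59.81] [-0.39 -0.71 -0.83]
(56.0, False) 15.29 [ 466.18 -174.61   55.76] [0.15 0.03 0.2 ]
clear 17.62 [479.94  58.9  239.51] [-1.12 -0.14  0.23]
```

View pics/side6.png

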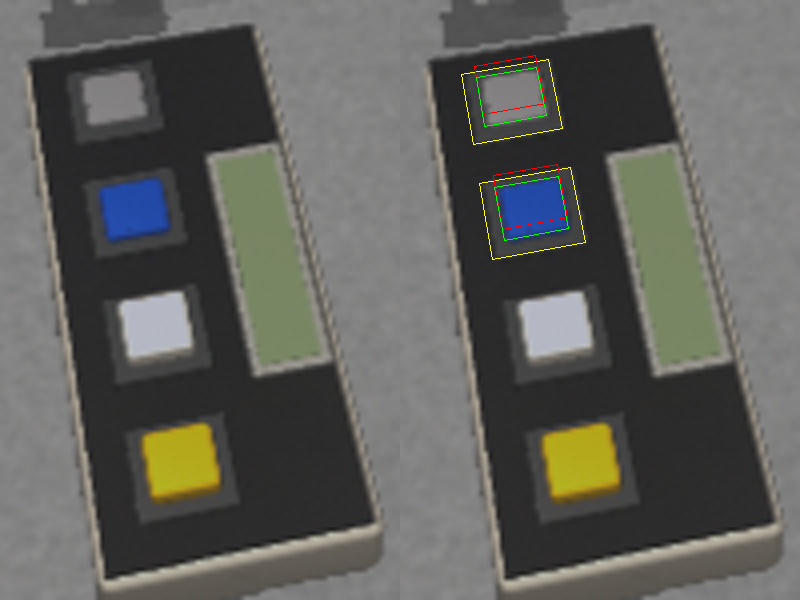

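View pics/top6f.png

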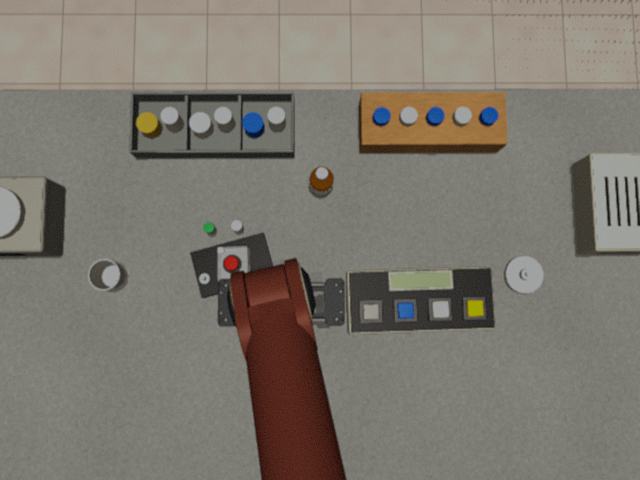

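View pics/side6f.png

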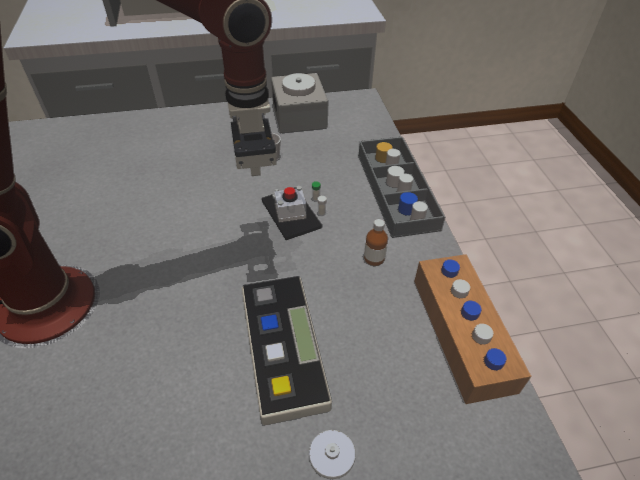

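Both keys now fit the pushed-in outline. In the side crop the grey top moved from row 85 to about 97, and the blue from 199 to about 209. White, yellow, the cell and the loose items look the same as in the first pictures, and the arm is clear. I'm handing the job in.

Run:
```python
from rig import r,order
order.job_done(); print(r.current_time_s())
```

```text
the job is handed in; nothing more can be done
the job is handed in; nothing more can be done
```

I tapped the red cap, then pushed in the grey key and then the blue key, all with the shut fingertips. I handed the job in at about 18 s with the arm well clear of everything.

- **Cap:** it went down about 5–6 mm at about 3.8 N and came back up by itself. The cell showed no movement.
- **Keys:** the fingertips went down to z = 55.8 mm on both keys, which is about 9 mm in. In the last pictures both tops match the pushed-in outline.
- **Everything else:** the white and yellow keys and the loose items look the same as in the first pictures.
- **A check that disagreed:** the wrist force read about zero after each downward step on the keys, where I expected about 2.5 N. The evidence that the keys are in is therefore the pictures and the fingertip height, not force.

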